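# Show the broken wheel stud on the inspection recording

## Robot

A 6-joint arm with a two-finger parallel gripper is mounted at the origin on the work surface. World frame = base frame: x ahead of the robot, y to its left, z up, the work surface at z = 0. Lengths are in m, angles in rad, forces in N, time in s.
With the tool pointing down it reaches from about 0.35 to 0.85 m from the base axis. Payload 8.1 kg.
Tool frame: the origin (TCP) lies midway between the tips of the shut fingers; the grasp point (between the pads) lies 19 mm behind it; z points along the fingers, y is the direction in which the jaws open and shut (so a half turn about z gives the same grasp; the last joint's range is limited). The gripper opens to 93 mm and grips with 3 to 60 N. Pads are 15 mm wide; open, the fingers measure 128 mm over their backs; the gripper's body (75 mm by 188 mm) begins 65 mm behind the grasp point.
Start: joints at [1.166, 0.13, 1.488, -0, 1.523, -0.085], TCP at [0.189, 0.57, 0.219] pointing down, gripper open.
Joint ranges: [-2.96, 2.96], [-0.89, 2.26], [0.02, 2.5], [-1.34, 4.48], [0, 2.73], [-2.66, 2.66]. Speed limits (rad/s): [2.39, 2.39, 2.79, 3.14, 3.14, 3.14].

## Interface

Orientations are given as a rotation vector (axis times angle).
In Python, from plant import robot gives the robot as it stands. The module is installed in compiled form; this text tells all that it offers.
- The arm moves only by the shell command python3 -m pendant 'ROWS' [FORCE]. ROWS is JSON, a list of rows, each an object with "translation": the shift along the tool's x, y, z in mm, a list of three; "twist": the turn, a rotation vector about the tool's x, y, z in rad, a list of three; "grip": the opening, from -1 (shut) to 1 (fully open). A call has exactly 10 rows; each row shifts and turns the pose as measured when the row begins, along the tool's axes as they then stand; what a row does not reach is not made up. A row lasts 1/10 s, in which the tool goes at most 50 mm and 8.59 degrees, less where a joint would pass 70% of its speed; a pose out of reach is approached as far as the arm can. A call is refused whole if a number of a shift passes 50 or a number of a turn 0.15, either way. A call with a gripper value outside its range is refused whole. The fingers move at their own pace and stop on an object; FORCE is the grip in N (left out, the last holds). Time passes only in rows, so rows that do not move let the fingers close, or fill a call up. It gives the time, the measured TCP pose, the force and the opening at its end, in the units of the state.
- robot.read_state(): the state, without advancing time (a new reading comes with each control period).
- robot.read_camera(name): name is "side" or "top" or "wrist"; returns (picture, depth): 384x512x3 uint8, red, green, blue; 384x512 float32, m along the optical axis (not along the pixel's ray), 0 where there is no reading.
- robot.camera_info(name): a dict with "vertical_fov" (degrees; the focal length in pixels is half the picture's height over the tangent of half this angle, whatever the lens; pixels are square), "cx", "cy" (the principal point, pixels), "D" ([k1, k2, p1, p2, k3] as OpenCV has them; the pictures are not rectified), "cam_to_world" (4x4, takes a point from camera to world coordinates). Camera axes: x right, y up, looking along -z (the intrinsics and any distortion apply to the point x, -y, -z); pixel columns grow to the right and rows downward; lengths in m; the calibration is good to about 2 mm. A picture is of the moment at which its call begins: read the wrist's pose just before it. camera_info takes no time and is no camera call; for the wrist camera it gives the pose at the moment of the call.
- robot.close_job(): hands the job in, once; it reports no verdict.
The state is a dict: "t": time; "q": joint angles; "dq": joint speeds; "joint_torque": joint torques, N m; "tool_pos": TCP position; "orientation": TCP orientation; "force": force on the tool from outside, world axes, zero at the start; "wrist_torque": the same for the moment, N m; "opening": finger opening in m.
Only numpy, scipy, OpenCV 4.12 (cv2) and the standard library are available. Lean on these libraries where they do the work, as an engineer would, in place of code of your own. Each camera call takes 0.05 s, during which the arm holds its last target. There are 200 camera calls.

## Task

Press the big round key on the recorder's control box to start the recording. Then point at the broken stud of the wheel hub: come down from above and hold the fingertips about 2 cm over the stump for at least 2 seconds, without touching the hub and without coming down over any of the four whole studs. Then press the big key again to stop the recording and draw back; leave the small key unpressed and everything else where it is.

Things in the scene. Friction and masses are not known exactly. Their poses are not given: they have to be found in the camera images.
- hub: fixed wheel hub lying face up, turned any way; origin under its centre. Steel brake disc 280 mm across, 24 mm high; dark hub face 172 mm across, 50 mm above the bench; centre spigot 68 mm across, 12 mm higher. Five 14 mm studs every 72 degrees on a 65 mm radius: four whole (36 mm long, tops 86 mm above the bench), the one on the hub's +x axis broken to a 10 mm stump.
- broken_stud (a point): centre of the top of the broken stud, the stump: 10 mm above the hub face, 60 mm above the bench, 14 mm in diameter; its neighbours are 76 mm away and stand 26 mm higher. z up.
- good_stud1 (a point): centre of the top of whole stud 1, 14 mm in diameter, 86 mm above the bench
- good_stud2 (a point): centre of the top of whole stud 2, 14 mm in diameter, 86 mm above the bench
- good_stud3 (a point): centre of the top of whole stud 3, 14 mm in diameter, 86 mm above the bench
- good_stud4 (a point): centre of the top of whole stud 4, 14 mm in diameter, 86 mm above the bench
- console: the recorder's control box, fixed, left or right of the hub: black, 110 (its x) by 150 (its y) by 50 mm high; origin under its centre. Two grey round keys on top: big (record) at x -12, y +40 mm, small (zoom) at x -12, y -40 mm in the box's frame; a flat glass window along its far edge.
- record_top (a point): centre of the top of the big key, 36 mm in diameter, 72 mm above the bench and proud of its collar; it is pressed straight down
- record (a joint): travel of the big key, m: 0 up, 0.006 fully down (about 5 N); springs back when released. It counts as pressed beyond 0.004.
- zoom_top (a point): centre of the top of the small key, 18 mm in diameter, 72 mm above the bench
- zoom (a joint): travel of the small key, m: 0 up, 0.006 fully down; to be left alone
- nut1: loose steel hexagonal wheel nut, 21 mm across flats, 18 mm high, lying on the brake disc's rim; origin under its centre
- nut2: second loose wheel nut, like the first, elsewhere on the disc's rim
- socket: loose wrench socket, steel, 28 mm in diameter, 75 mm tall, standing at the far middle of the bench; origin under its centre
- pad1: loose brake pad, 130 by 55 by 16 mm, lying on the left of the bench; origin under its centre
- pad2: loose brake pad, 130 by 55 by 16 mm, lying on the right of the bench
- can: loose metal can, 66 mm in diameter, 170 mm tall, standing at the far left; origin under its centre
- mug: loose white mug, 80 mm in diameter, 90 mm tall, standing at the far right; origin under its centre
- wrench: loose steel wrench, about 175 mm long, lying across the far part of the bench

How it is judged:
On the way, in this order (a step that is already met when the one before it is completed fails the run):
1. the big key is pressed to start the recording (value of joint record above 0.004 m), for 0.05 s.
2. with the key released, the fingertips are held just over the broken stud for 2 seconds (value of joint record below 0.0015 m and horizontal distance between the grasp point and broken_stud below 0.025 m and z of the grasp point in the frame of broken_stud between 0.02 and 0.07 m), for 1.8 s.
3. the big key is pressed again to stop the recording (value of joint record above 0.004 m), for 0.05 s.
At the end, for the whole second after the job is handed in: Recording started, stump pointed at (grasp point, 19 mm behind the tips, within 25 mm sideways and 20 to 70 mm above it), recording stopped, in that order; both keys up again (within 1.5 mm), every loose thing within 15 mm of its start (value of joint each of record, zoom below 0.0015 m and distance of each of nut1, nut2, socket, pad1, pad2, can, mug, wrench from where it was at the start of the episode below 0.015 m); the robot touches nothing.
It fails at once if the hub is touched (contact force between any of the fingers, the arm and hub above 1 N).
It fails at once if the small key is pressed (value of joint zoom above 0.003 m).
It fails at once if the tool comes down over a whole stud (grasp point within 20 mm sideways and less than 40 mm above its top) ((horizontal distance between the grasp point and good_stud1 below 0.02 m and z of the grasp point in the frame of good_stud1 below 0.04 m) or (horizontal distance between the grasp point and good_stud2 below 0.02 m and z of the grasp point in the frame of good_stud2 below 0.04 m) or (horizontal distance between the grasp point and good_stud3 below 0.02 m and z of the grasp point in the frame of good_stud3 below 0.04 m) or (horizontal distance between the grasp point and good_stud4 below 0.02 m and z of the grasp point in the frame of good_stud4 below 0.04 m)).
It fails at once if a loose thing is moved or lifted by more than 20 mm (distance of any of nut1, nut2, socket, pad1, pad2, can, mug, wrench from where it was at the start of the episode above 0.02 m).
It also fails if it takes over 58 s, if anything falls off the work surface, if the arm or the gripper's body presses on something with over 40 N, if the wrist force passes 120 N, or if a joint passes its speed limit or range.

## Working session

There is one attempt and no reset: what is moved stays moved. The work goes in short steps, Python scripts to look and compute and a shell command to move; the robot and the scene stay as the last step left them, time stands still between calls to the robot, and variables do not carry over. Pictures are saved under pics/ and viewed, about 8 in all and at most 12, crops included, and the job is handed in when it is done.

```bash
mkdir -p pics
cat > h.py <<'E'
import numpy as np, cv2
from plant import robot
def shot(n):
    i=robot.camera_info(n); im,d=robot.read_camera(n); return im,d,i
def world(d,i,uv,z=None):
    """pixels -> world, by depth, or by plane z"""
    uv=np.array(uv,float).reshape(-1,2); H=384
    f=H/2/np.tan(np.radians(i['vertical_fov'])/2)
    K=np.array([[f,0,i['cx']],[0,f,i['cy']],[0,0,1]])
    n=cv2.undistortPoints(uv.reshape(-1,1,2),K,np.array(i['D'],float)).reshape(-1,2)
    r=np.c_[n[:,0],-n[:,1],-np.ones(len(n))]; T=np.array(i['cam_to_world'])
    rw=r@T[:3,:3].T; o=T[:3,3]
    if z is None: s=d[uv[:,1].round().astype(int),uv[:,0].round().astype(int)]
    else: s=(z-o[2])/rw[:,2]
    return o+rw*s[:,None]
E
python3 - <<'E'
from h import *
im,d,i=shot('top'); im2,d2,i2=shot('side')
np.savez('top.npz',im=im,d=d,i=i,im2=im2,d2=d2,i2=i2)
cv2.imwrite('pics/top.png',im[...,::-1]);cv2.imwrite('pics/side.png',im2[...,::-1])
print(i,i2); s=robot.read_state(); print(s['t'],s['tool_pos'],s['orientation'],s['force'],s['opening'])
E
```

```text
{'vertical_fov': 46.20092001658941, 'cx': 250.6590330141361, 'cy': 190.27808641689782, 'D': array([-0.16753281,  0.        ,  0.        ,  0.        ,  0.        ]), 'cam_to_world': array([[-0.001965  ,  0.99324595, -0.11601133,  0.44190965],
       [-0.99998419, -0.00256285, -0.00500444,  0.00585413],
       [-0.00526796,  0.11599966,  0.99323528,  1.57577905],
       [ 0.        ,  0.        ,  0.        ,  1.        ]])} {'vertical_fov': 52.769546219740604, 'cx': 255.3964986910593, 'cy': 194.7971499541651, 'D': array([-0.08294408,  0.        ,  0.        ,  0.        ,  0.        ]), 'cam_to_world': array([[-0.98489129,  0.10779599, -0.13553294,  0.45670017],
       [-0.17316648, -0.60586304,  0.77649427,  0.78750808],
       [ 0.00158857,  0.7882322 ,  0.61537588,  0.71926841],
       [ 0.        ,  0.        ,  0.        ,  1.        ]])}
0.1 [0.18839477 0.56912682 0.21771977] [-5.00082369e-01 -3.10113298e+00  2.46390330e-03] [-0.02945166 -0.36232029  0.64343943] 0.09299627739988217
```

View pics/top.png

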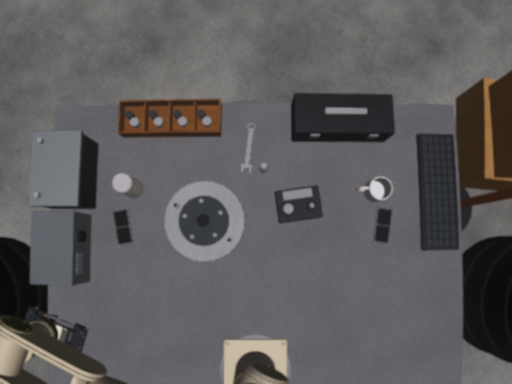

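View pics/side.png

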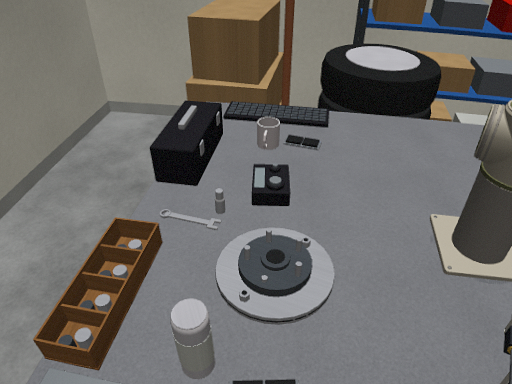

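The top view shows the hub near (204,220), with its studs around it, and the console near (298,204), its big key at (288,209) and small key at (312,206). The side view shows the same from the left. Next I enlarge both views.

Run:
```python
from h import *
z=np.load('top.npz',allow_pickle=True); 
a=cv2.resize(z['im'][175:265,160:250],None,fx=6,fy=6,interpolation=cv2.INTER_CUBIC)[:540]
b=cv2.resize(z['im2'][225:320,210:340],None,fx=6,fy=6,interpolation=cv2.INTER_CUBIC)
g=lambda x:np.clip(x.astype(float)*1.6,0,255).astype(np.uint8)
cv2.imwrite('pics/a.png',g(a[...,::-1]));cv2.imwrite('pics/b.png',g(b[...,::-1]))
i=z['i'].item();d=z['d'];i2=z['i2'].item();d2=z['d2']
for n,uv in dict(hub=(203.5,220),face=(215,232),disc=(235,220),bigkey=(288,209),zoom=(312,205.5),box=(300,208)).items(): print(n,world(d,i,uv).round(4))
```

```text
hub [[0.5182 0.1724 0.0638]]
face [[0.4782 0.1347 0.0486]]
disc [[0.5201 0.0679 0.024 ]]
bigkey [[ 0.5542 -0.1117  0.0706]]
zoom [[ 0.5651 -0.1918  0.0772]]
box [[ 0.5588 -0.154   0.0526]]
```

View pics/a.png

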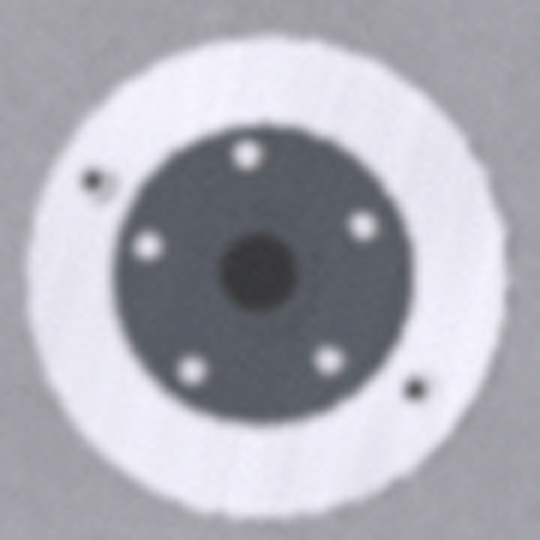

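View pics/b.png

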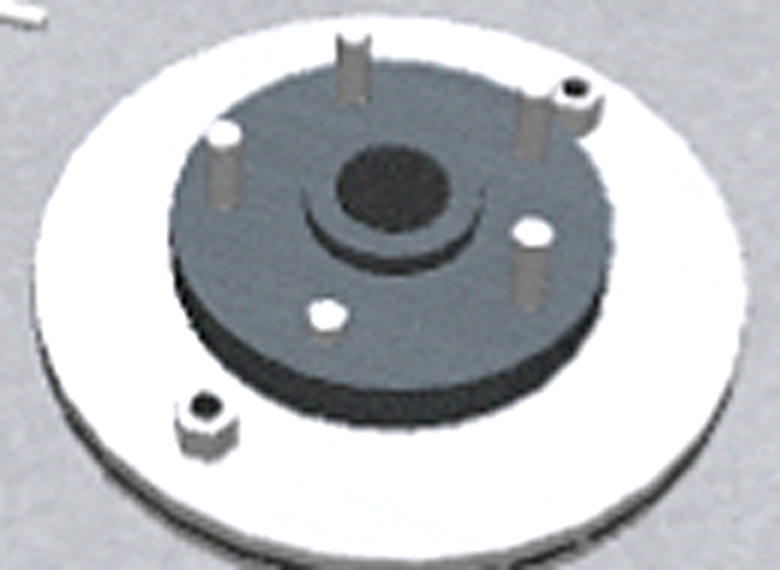

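The top crop shows five stud tops at (247,155), (363,227), (329,361), (192,371) and (148,246). In the side crop, the stump is clearly the short one at (327,315), next to a nut. It should match (148,246) in the top crop. I'll check that by casting rays.

Run:
```python
from h import *
z=np.load('top.npz',allow_pickle=True); im=z['im'];im2=z['im2'];d=z['d'];d2=z['d2'];i=z['i'].item();i2=z['i2'].item()
def blob(im,u,v,r=4):
    u,v=int(round(u)),int(round(v)); w=im[v-r:v+r+1,u-r:u+r+1].mean(2); w=np.clip(w-(np.median(w)+w.max())/2,0,None)
    y,x=np.mgrid[v-r:v+r+1,u-r:u+r+1]; return (x*w).sum()/w.sum(),(y*w).sum()/w.sum()
P=[(247,155),(363,227),(329,361),(192,371),(148,246)]
uv=[blob(im,160+(x+.5)/6-.5,175+(y+.5)/6-.5) for x,y in P]
c=None
g=im.mean(2)
W=np.array([world(d,i,u,.086)[0] for u in uv]); W[4]=world(d,i,uv[4],.060)[0]
S=world(d2,i2,blob(im2,210+327.5/6-.5,225+315.5/6-.5,3),.06)[0]
print('depth z',world(d,i,uv)[:,2].round(4)); print(W.round(4)); print('side stump',S.round(4))
# hub centre from disc outline: bright region
m=np.zeros(g.shape,np.uint8); m[170:270,155:255]=(g[170:270,155:255]>g[175:265,160:250].max()*.62)
cn=max(cv2.findContours(m,cv2.RETR_EXTERNAL,cv2.CHAIN_APPROX_NONE)[0],key=cv2.contourArea)
pw=world(d,i,cn.reshape(-1,2),.024)[:,:2].astype(np.float32); (c,r)=cv2.minEnclosingCircle(pw); e=cv2.fitEllipse(pw); print('disc',c,r,e)
c=np.array(e[0])
v=W[:,:2]-c; print('radius',np.hypot(*v.T).round(4),'ang',np.degrees(np.arctan2(v[:,1],v[:,0])).round(1))
# keys: points by height in console area
vv,uu=np.mgrid[180:230,270:330]; q=np.c_[uu.ravel(),vv.ravel()]; X=world(d,i,q); 
for lo,hi in((.062,.09),(.03,.06)):
    k=((X[:,2]>lo)&(X[:,2]<hi)).reshape(vv.shape).astype(np.uint8)
    n,l,st,ce=cv2.connectedComponentsWithStats(k)
    for j in range(1,n):
        p=X[(l==j).ravel()]; print(lo,st[j,4],p.mean(0).round(4),'rect',cv2.minAreaRect(p[:,:2].astype(np.float32)))
a=cv2.resize(im[178:230,268:330],None,fx=7,fy=7,interpolation=cv2.INTER_CUBIC)
cv2.imwrite('pics/c.png',np.clip(a[...,::-1]*1.6,0,255).astype(np.uint8))
```

```text
depth z [0.0882 0.0851 0.0861 0.0784 0.0576]
[[0.5833 0.1803 0.086 ]
 [0.5432 0.1152 0.086 ]
 [0.4688 0.1335 0.086 ]
 [0.463  0.2094 0.086 ]
 [0.5334 0.2387 0.06  ]]
side stump [0.5333 0.2396 0.06  ]
disc (0.5240523219108582, 0.17660020291805267) 0.2445448786020279 ((0.5241636633872986, 0.17496754229068756), (0.40535447001457214, 0.40882009267807007), 147.5015869140625)
radius [0.0593 0.0627 0.0691 0.0702 0.0644] ang [   5.2  -72.3 -143.2  150.6   81.8]
0.062 1 [ 0.5886 -0.1602  0.062 ] rect ((0.5885558724403381, -0.1601872593164444), (0.0, 0.0), 0.0)
0.062 44 [ 0.5659 -0.1916  0.0682] rect ((0.5663917064666748, -0.19193704426288605), (0.023932207375764847, 0.030485019087791443), 87.34333801269531)
0.062 129 [ 0.5552 -0.1107  0.0696] rect ((0.5561930537223816, -0.1094525158405304), (0.04672856628894806, 0.048084620386362076), 38.250572204589844)
0.062 1 [ 0.5644 -0.1764  0.0659] rect ((0.5644229054450989, -0.1763523817062378), (0.0, 0.0), 0.0)
0.062 1 [ 0.5377 -0.1288  0.0645] rect ((0.5377048850059509, -0.12882843613624573), (0.0, 0.0), 0.0)
0.03 1198 [ 0.5752 -0.1508  0.0502] rect ((0.5735821723937988, -0.1491764783859253), (0.11056413501501083, 0.1508479118347168), 7.834506988525391)
0.03 1 [ 0.5785 -0.1944  0.0589] rect ((0.5785281658172607, -0.19444112479686737), (0.0, 0.0), 0.0)
0.03 1 [ 0.5615 -0.201   0.0587] rect ((0.5615111589431763, -0.20100165903568268), (0.0, 0.0), 0.0)
0.03 1 [ 0.5584 -0.1843  0.056 ] rect ((0.5583892464637756, -0.18425272405147552), (0.0, 0.0), 0.0)
0.03 1 [ 0.5486 -0.0924  0.0555] rect ((0.5485844016075134, -0.09243327379226685), (0.0, 0.0), 0.0)
```

View pics/c.png

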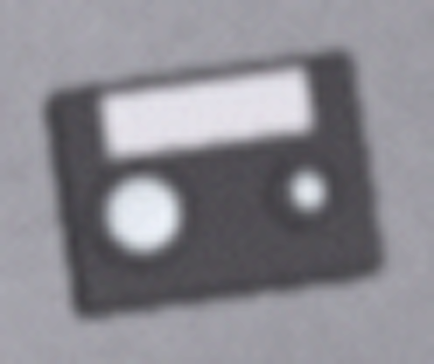

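The hub passes its checks. The stud tops average to a centre of (0.518,0.175), every radius is about 65 mm, and both views put the stump at (0.533,0.239). The two views agree within 1 mm. My disc-outline mask took in the bench as well, so I'm ignoring it. In the console crop, the big key is at (143,213) and the small key at (307,190), with the window on the far side. The box fit predicts the big key at (0.556,-0.111), and depth gives (0.555,-0.111). Next I work out the moves.

```bash
cat > go.py <<'E'
import sys; from h import *
from scipy.spatial.transform import Rotation as Ro
s=robot.read_state(); R=Ro.from_rotvec(s['orientation']).as_matrix()
print('t',s['t'],'p',s['tool_pos'].round(4),'zax',R[:,2].round(4),'yax',R[:,1].round(3),'F',s['force'].round(2),'open',round(s['opening'],4))
p=s['tool_pos']
for a in sys.argv[1:]:
    w=np.array(eval(a)); print(a,'tool mm',(R.T@(w-p)*1000).round(1)); p=w
E
python3 go.py .40,.44,.22 .533,.10,.22 .555,-.111,.15 .555,-.111,.09
python3 - <<'E'
from h import *
z=np.load('top.npz',allow_pickle=True);i=z['i'].item()
print('can top',world(z['d'],i,(122,183))); 
u=(160+(0)/6,0); m=z['im'].mean(2)[205:215,280:298]; yy,xx=np.where(m>(m.max()+np.median(m[:2]))/2)
print('key ray',world(0,i,(xx.mean()+280,yy.mean()+205),.072))
E
```

```text
t 0.1 p [0.1884 0.5691 0.2177] zax [-6.0e-04 -1.5e-03 -1.0e+00] yax [ 0.314  0.949 -0.002] F [-0.03 -0.36  0.64] open 0.093
.40,.44,.22 tool mm [-241.5  -56.1   -2.2]
.533,.10,.22 tool mm [-233.1 -281.     0.4]
.555,-.111,.15 tool mm [ -87.2 -193.3   70.3]
.555,-.111,.09 tool mm [-0.   0.1 60. ]
can top [[0.63060079 0.42461798 0.1701473 ]]
key ray [[ 0.55613284 -0.11158375  0.072     ]]
```

```bash
python3 -m pendant '[{"translation":[-35,-8,0],"twist":[0,0,0],"grip":-1},{"translation":[-35,-8,0],"twist":[0,0,0],"grip":-1},{"translation":[-35,-8,0],"twist":[0,0,0],"grip":-1},{"translation":[-35,-8,0],"twist":[0,0,0],"grip":-1},{"translation":[-35,-8,0],"twist":[0,0,0],"grip":-1},{"translation":[-35,-8,0],"twist":[0,0,0],"grip":-1},{"translation":[-35,-8,0],"twist":[0,0,0],"grip":-1},{"translation":[0,0,0],"twist":[0,0,0],"grip":-1},{"translation":[0,0,0],"twist":[0,0,0],"grip":-1},{"translation":[0,0,0],"twist":[0,0,0],"grip":-1}]' 20; python3 go.py .533,.10,.22 .556,-.111,.15
```

```text
t: 1.1
tool_pos: [0.4079, 0.4325, 0.2116]
orientation: [-0.495, -3.096, 0.015]
force: [-0.3, 0.2, -0.7]
opening: 0.0177
t 1.1 p [0.4079 0.4325 0.2116] zax [-0.0073 -0.0082 -0.9999] yax [ 0.312  0.95  -0.01 ] F [-0.26  0.18 -0.66] open 0.0177
.533,.10,.22 tool mm [-222.5 -277.1   -6.6]
.556,-.111,.15 tool mm [ -87.9 -192.6   71.6]
```

```bash
python3 -m pendant '[{"translation":[-25,-31,-1],"twist":[0,0,0],"grip":-1},{"translation":[-25,-31,-1],"twist":[0,0,0],"grip":-1},{"translation":[-25,-31,-1],"twist":[0,0,0],"grip":-1},{"translation":[-25,-31,-1],"twist":[0,0,0],"grip":-1},{"translation":[-25,-31,-1],"twist":[0,0,0],"grip":-1},{"translation":[-25,-31,-1],"twist":[0,0,0],"grip":-1},{"translation":[-25,-31,-1],"twist":[0,0,0],"grip":-1},{"translation":[-25,-31,-1],"twist":[0,0,0],"grip":-1},{"translation":[-25,-31,-1],"twist":[0,0,0],"grip":-1},{"translation":[0,0,0],"twist":[0,0,0],"grip":-1}]' 20; python3 go.py .556,-.111,.15
```

```text
t: 2.1
tool_pos: [0.5329, 0.0993, 0.2214]
orientation: [-0.459, -3.1, 0.012]
force: [0.3, 0.3, -0.5]
opening: 0.0003
t 2.1 p [0.5329 0.0993 0.2214] zax [-0.0086 -0.0064 -0.9999] yax [ 0.289  0.957 -0.009] F [ 0.26  0.32 -0.55] open 0.0003
.556,-.111,.15 tool mm [ -83.5 -194.    72.5]
```

```bash
python3 -m pendant '[{"translation":[-12,-28,4],"twist":[0,0,0],"grip":-1},{"translation":[-12,-28,4],"twist":[0,0,0],"grip":-1},{"translation":[-12,-28,8],"twist":[0,0,0],"grip":-1},{"translation":[-12,-28,8],"twist":[0,0,0],"grip":-1},{"translation":[-12,-28,12],"twist":[0,0,0],"grip":-1},{"translation":[-12,-28,16],"twist":[0,0,0],"grip":-1},{"translation":[-12,-26,20],"twist":[0,0,0],"grip":-1},{"translation":[0,0,0],"twist":[0,0,0],"grip":-1},{"translation":[0,0,0],"twist":[0,0,0],"grip":-1},{"translation":[0,0,0],"twist":[0,0,0],"grip":-1}]' 20; python3 go.py .556,-.111,.09 .556,-.111,.067
```

```text
t: 3.1
tool_pos: [0.5581, -0.1008, 0.1487]
orientation: [-0.433, -3.105, 0.002]
force: [0.1, -0.1, 0.3]
opening: 0.0006
t 3.1 p [ 0.5581 -0.1008  0.1487] zax [-6.6e-03 -5.0e-04 -1.0e+00] yax [ 0.273  0.962 -0.002] F [ 0.11 -0.1   0.29] open 0.0006
.556,-.111,.09 tool mm [ -1.1 -10.2  58.7]
.556,-.111,.067 tool mm [-0.1  0.1 23. ]
```

Now I centre over the key and come down to about 12 mm above it. One side picture will confirm the alignment.

```bash
python3 -m pendant '[{"translation":[-1,-5,10],"twist":[0,0,0],"grip":-1},{"translation":[0,-5,15],"twist":[0,0,0],"grip":-1},{"translation":[0,0,20],"twist":[0,0,0],"grip":-1},{"translation":[0,0,17],"twist":[0,0,0],"grip":-1},{"translation":[0,0,0],"twist":[0,0,0],"grip":-1},{"translation":[0,0,0],"twist":[0,0,0],"grip":-1},{"translation":[0,0,0],"twist":[0,0,0],"grip":-1},{"translation":[0,0,0],"twist":[0,0,0],"grip":-1},{"translation":[0,0,0],"twist":[0,0,0],"grip":-1},{"translation":[0,0,0],"twist":[0,0,0],"grip":-1}]' 20; python3 go.py .556,-.111,.067
python3 - <<'E'
from h import *
im,d,i=shot('side'); a=cv2.resize(im[110:230,210:340],None,fx=5,fy=5,interpolation=cv2.INTER_CUBIC)
cv2.imwrite('pics/k1.png',a[...,::-1])
E
```

```text
t: 4.1
tool_pos: [0.5582, -0.1079, 0.0865]
orientation: [0.423, 3.113, -0.003]
force: [-0.0, 0.1, -0.2]
opening: 0.0004
t 4.1 p [ 0.5582 -0.1079  0.0865] zax [ 2.0e-04 -1.9e-03 -1.0e+00] yax [ 0.267  0.964 -0.002] F [-0.05  0.1  -0.24] open 0.0004
.556,-.111,.067 tool mm [ 1.3 -3.6 19.5]
```

View pics/k1.png

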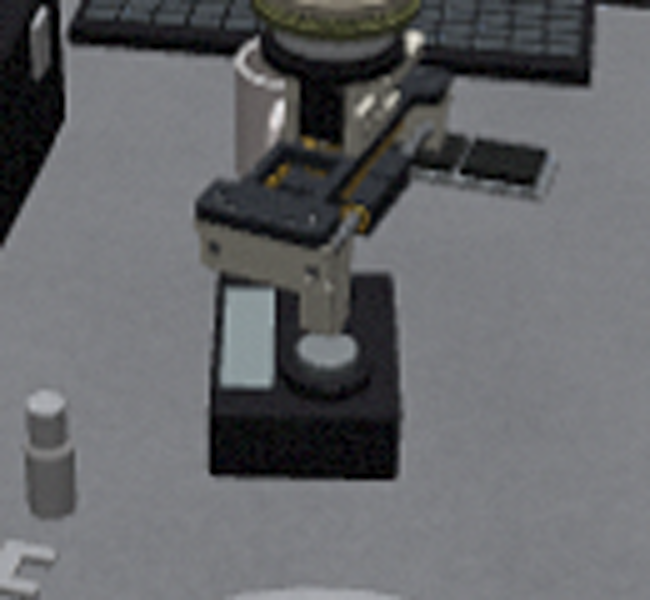

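In this picture the shut fingertips (325,330) are right above the big key (327,350), clear of the window and the small key. I press in small steps.

```bash
python3 -m pendant '[{"translation":[1,-3,5],"twist":[0,0,0],"grip":-1},{"translation":[0,0,5],"twist":[0,0,0],"grip":-1},{"translation":[0,0,3],"twist":[0,0,0],"grip":-1},{"translation":[0,0,2],"twist":[0,0,0],"grip":-1},{"translation":[0,0,2],"twist":[0,0,0],"grip":-1},{"translation":[0,0,2],"twist":[0,0,0],"grip":-1},{"translation":[0,0,1],"twist":[0,0,0],"grip":-1},{"translation":[0,0,0],"twist":[0,0,0],"grip":-1},{"translation":[0,0,0],"twist":[0,0,0],"grip":-1},{"translation":[0,0,0],"twist":[0,0,0],"grip":-1}]' 20; python3 go.py
```

```text
t: 5.15
tool_pos: [0.557, -0.1111, 0.0669]
orientation: [0.423, 3.111, -0.004]
force: [-2.4, -0.1, 4.2]
opening: 0.0008
t 5.15 p [ 0.557  -0.1111  0.0669] zax [ 0.0015 -0.0025 -1.    ] yax [ 0.267  0.964 -0.002] F [-2.36 -0.11  4.21] open 0.0008
```

```bash
python3 -m pendant '[{"translation":[0,0,1],"twist":[0,0,0],"grip":-1},{"translation":[0,0,1],"twist":[0,0,0],"grip":-1},{"translation":[0,0,0.5],"twist":[0,0,0],"grip":-1},{"translation":[0,0,0],"twist":[0,0,0],"grip":-1},{"translation":[0,0,0],"twist":[0,0,0],"grip":-1},{"translation":[0,0,0],"twist":[0,0,0],"grip":-1},{"translation":[0,0,0],"twist":[0,0,0],"grip":-1},{"translation":[0,0,0],"twist":[0,0,0],"grip":-1},{"translation":[0,0,0],"twist":[0,0,0],"grip":-1},{"translation":[0,0,0],"twist":[0,0,0],"grip":-1}]' 20; python3 go.py .556,-.111,.19 .535,.1,.2 .533,.239,.16 .533,.239,.082
```

```text
t: 6.15
tool_pos: [0.557, -0.1111, 0.0665]
orientation: [0.423, 3.111, -0.004]
force: [-3.3, 0.7, 4.6]
opening: 0.0006
t 6.15 p [ 0.557  -0.1111  0.0665] zax [ 0.0014 -0.0027 -1.    ] yax [ 0.267  0.964 -0.002] F [-3.34  0.7   4.56] open 0.0006
.556,-.111,.19 tool mm [   0.7   -0.5 -123.5]
.535,.1,.2 tool mm [ 76.5 197.7 -10.6]
.533,.239,.16 tool mm [ 39.1 133.5  39.6]
.533,.239,.082 tool mm [ 0.2  0.2 78. ]
```

The small shifts hardly moved the tool, and the force is 4.6 N. One firmer push should show whether the key has bottomed.

```bash
python3 -m pendant '[{"translation":[0,0,2],"twist":[0,0,0],"grip":-1},{"translation":[0,0,3],"twist":[0,0,0],"grip":-1},{"translation":[0,0,3],"twist":[0,0,0],"grip":-1},{"translation":[0,0,3],"twist":[0,0,0],"grip":-1},{"translation":[0,0,2],"twist":[0,0,0],"grip":-1},{"translation":[0,0,2],"twist":[0,0,0],"grip":-1},{"translation":[0,0,2],"twist":[0,0,0],"grip":-1},{"translation":[0,0,2],"twist":[0,0,0],"grip":-1},{"translation":[0,0,2],"twist":[0,0,0],"grip":-1},{"translation":[0,0,2],"twist":[0,0,0],"grip":-1}]' 20; python3 go.py .556,-.111,.19 .535,.1,.2 .533,.239,.16
```

```text
t: 7.15
tool_pos: [0.5572, -0.1111, 0.066]
orientation: [0.421, 3.113, -0.006]
force: [-11.5, 3.7, 21.2]
opening: 0.0004
t 7.15 p [ 0.5572 -0.1111  0.066 ] zax [-1.0e-04 -3.7e-03 -1.0e+00] yax [ 0.265  0.964 -0.004] F [-11.49   3.72  21.19] open 0.0004
.556,-.111,.19 tool mm [   1.1   -0.7 -124. ]
.535,.1,.2 tool mm [ 76.2 197.8 -10.8]
.533,.239,.16 tool mm [ 38.9 133.6  39.5]
```

The force rose to 21 N at z = 0.066, so the key is fully down. I lift straight up and then cross to the hub side.

```bash
python3 -m pendant '[{"translation":[0,0,-10],"twist":[0,0,0],"grip":-1},{"translation":[0,0,-30],"twist":[0,0,0],"grip":-1},{"translation":[0,0,-42],"twist":[0,0,0],"grip":-1},{"translation":[0,0,-42],"twist":[0,0,0],"grip":-1},{"translation":[13,33,-2],"twist":[0,0,0],"grip":-1},{"translation":[13,33,-2],"twist":[0,0,0],"grip":-1},{"translation":[13,33,-2],"twist":[0,0,0],"grip":-1},{"translation":[13,33,-2],"twist":[0,0,0],"grip":-1},{"translation":[13,33,-2],"twist":[0,0,0],"grip":-1},{"translation":[13,33,-2],"twist":[0,0,0],"grip":-1}]' 20; python3 go.py .533,.239,.18 .533,.239,.08
```

```text
t: 8.15
tool_pos: [0.5357, 0.1038, 0.2046]
orientation: [0.433, 3.108, -0.005]
force: [0.5, -0.1, -0.7]
opening: 0.0004
t 8.15 p [0.5357 0.1038 0.2046] zax [ 0.0034 -0.0035 -1.    ] yax [ 0.274  0.962 -0.002] F [ 0.49 -0.12 -0.67] open 0.0004
.533,.239,.18 tool mm [ 39.7 129.4  24.1]
.533,.239,.08 tool mm [  0.4   0.2 100. ]
```

```bash
python3 -m pendant '[{"translation":[8,26,2],"twist":[0,0,0],"grip":-1},{"translation":[8,26,4],"twist":[0,0,0],"grip":-1},{"translation":[8,26,6],"twist":[0,0,0],"grip":-1},{"translation":[8,26,6],"twist":[0,0,0],"grip":-1},{"translation":[8,25,6],"twist":[0,0,0],"grip":-1},{"translation":[0,0,0],"twist":[0,0,0],"grip":-1},{"translation":[0,0,0],"twist":[0,0,0],"grip":-1},{"translation":[0,0,0],"twist":[0,0,0],"grip":-1},{"translation":[0,0,0],"twist":[0,0,0],"grip":-1},{"translation":[0,0,0],"twist":[0,0,0],"grip":-1}]' 20; python3 go.py .533,.239,.083
```

```text
t: 9.15
tool_pos: [0.5315, 0.2471, 0.1772]
orientation: [0.427, 3.107, -0.003]
force: [0.6, 0.7, 0.0]
opening: 0.0005
t 9.15 p [0.5315 0.2471 0.1772] zax [ 0.0047 -0.0028 -1.    ] yax [ 0.27   0.963 -0.001] F [0.6  0.7  0.03] open 0.0005
.533,.239,.083 tool mm [-3.1 -7.3 94.2]
```

```bash
python3 -m pendant '[{"translation":[-3,-7,0],"twist":[0,0,0],"grip":-1},{"translation":[0,0,0],"twist":[0,0,0],"grip":-1},{"translation":[0,0,15],"twist":[0,0,0],"grip":-1},{"translation":[0,0,20],"twist":[0,0,0],"grip":-1},{"translation":[0,0,20],"twist":[0,0,0],"grip":-1},{"translation":[0,0,15],"twist":[0,0,0],"grip":-1},{"translation":[0,0,10],"twist":[0,0,0],"grip":-1},{"translation":[0,0,7],"twist":[0,0,0],"grip":-1},{"translation":[0,0,0],"twist":[0,0,0],"grip":-1},{"translation":[0,0,0],"twist":[0,0,0],"grip":-1}]' 20; python3 go.py .533,.239,.082
python3 - <<'E'
from h import *
im,d,i=shot('side'); a=cv2.resize(im[195:325,200:350],None,fx=4.5,fy=4.5,interpolation=cv2.INTER_CUBIC)
cv2.imwrite('pics/k2.png',a[...,::-1])
E
```

```text
t: 10.15
tool_pos: [0.5338, 0.2362, 0.0842]
orientation: [0.432, 3.105, -0.003]
force: [-0.8, -0.0, 0.1]
opening: 0.0006
t 10.15 p [0.5338 0.2362 0.0842] zax [ 0.0059 -0.0026 -1.    ] yax [ 0.273  0.962 -0.001] F [-0.85 -0.01  0.09] open 0.0006
.533,.239,.082 tool mm [1.6 2.5 2.2]
```

View pics/k2.png

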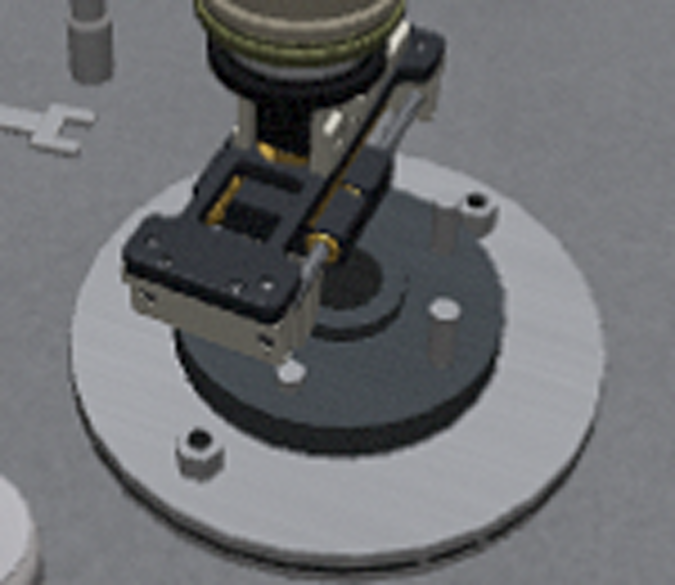

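In this picture the tips (288,352) are just above the stump (290,372). The grasp point is about 43 mm above the stump and 3 mm off to the side. I hold for 3 s.

```bash
python3 -m pendant '[{"translation":[1,2,2],"twist":[0,0,0],"grip":-1},{"translation":[0,0,0],"twist":[0,0,0],"grip":-1},{"translation":[0,0,0],"twist":[0,0,0],"grip":-1},{"translation":[0,0,0],"twist":[0,0,0],"grip":-1},{"translation":[0,0,0],"twist":[0,0,0],"grip":-1},{"translation":[0,0,0],"twist":[0,0,0],"grip":-1},{"translation":[0,0,0],"twist":[0,0,0],"grip":-1},{"translation":[0,0,0],"twist":[0,0,0],"grip":-1},{"translation":[0,0,0],"twist":[0,0,0],"grip":-1},{"translation":[0,0,0],"twist":[0,0,0],"grip":-1}]' 20 
python3 -m pendant '[{"translation":[0,0,0],"twist":[0,0,0],"grip":-1},{"translation":[0,0,0],"twist":[0,0,0],"grip":-1},{"translation":[0,0,0],"twist":[0,0,0],"grip":-1},{"translation":[0,0,0],"twist":[0,0,0],"grip":-1},{"translation":[0,0,0],"twist":[0,0,0],"grip":-1},{"translation":[0,0,0],"twist":[0,0,0],"grip":-1},{"translation":[0,0,0],"twist":[0,0,0],"grip":-1},{"translation":[0,0,0],"twist":[0,0,0],"grip":-1},{"translation":[0,0,0],"twist":[0,0,0],"grip":-1},{"translation":[0,0,0],"twist":[0,0,0],"grip":-1}]' 20
python3 -m pendant '[{"translation":[0,0,0],"twist":[0,0,0],"grip":-1},{"translation":[0,0,0],"twist":[0,0,0],"grip":-1},{"translation":[0,0,0],"twist":[0,0,0],"grip":-1},{"translation":[0,0,0],"twist":[0,0,0],"grip":-1},{"translation":[0,0,0],"twist":[0,0,0],"grip":-1},{"translation":[0,0,0],"twist":[0,0,0],"grip":-1},{"translation":[0,0,0],"twist":[0,0,0],"grip":-1},{"translation":[0,0,0],"twist":[0,0,0],"grip":-1},{"translation":[0,0,0],"twist":[0,0,0],"grip":-1},{"translation":[0,0,0],"twist":[0,0,0],"grip":-1}]' 20
python3 go.py .533,.239,.19 .535,.1,.2 .556,-.111,.15
```

```text
t: 11.2
tool_pos: [0.5355, 0.2394, 0.0853]
orientation: [0.431, 3.101, 0.001]
force: [-0.2, 0.2, 0.3]
opening: 0.0003
t: 12.2
tool_pos: [0.5354, 0.2394, 0.0851]
orientation: [0.431, 3.101, 0.001]
force: [0.4, -0.9, -0.8]
opening: 0.0006
t: 13.2
tool_pos: [0.5354, 0.2394, 0.0852]
orientation: [0.431, 3.101, 0.001]
force: [0.0, 1.3, -0.7]
opening: 0.0005
t 13.2 p [0.5354 0.2394 0.0852] zax [ 1.070e-02 -9.000e-04 -9.999e-01] yax [0.273 0.962 0.002] F [ 0.03  1.34 -0.66] open 0.0005
.533,.239,.19 tool mm [   1.1   -0.8 -104.8]
.535,.1,.2 tool mm [ -40.  -133.2   -9.8]
.556,-.111,.15 tool mm [ -77.3 -197.4   50.4]
```

The pose stayed steady for 3 s with the tips about 25 mm above the stump, 2 mm off sideways and with no contact force. I rise straight up and go back to the key.

```bash
python3 -m pendant '[{"translation":[0,0,-25],"twist":[0,0,0],"grip":-1},{"translation":[0,0,-40],"twist":[0,0,0],"grip":-1},{"translation":[0,0,-40],"twist":[0,0,0],"grip":-1},{"translation":[-10,-33,-2],"twist":[0,0,0],"grip":-1},{"translation":[-10,-33,-2],"twist":[0,0,0],"grip":-1},{"translation":[-10,-33,-2],"twist":[0,0,0],"grip":-1},{"translation":[-10,-33,-2],"twist":[0,0,0],"grip":-1},{"translation":[0,0,0],"twist":[0,0,0],"grip":-1},{"translation":[0,0,0],"twist":[0,0,0],"grip":-1},{"translation":[0,0,0],"twist":[0,0,0],"grip":-1}]' 20; python3 go.py  .556,-.111,.15
```

```text
t: 14.2
tool_pos: [0.5363, 0.0977, 0.2033]
orientation: [0.428, 3.1, -0.0]
force: [-0.3, 0.9, -0.3]
opening: 0.0009
t 14.2 p [0.5363 0.0977 0.2033] zax [ 0.0117 -0.0019 -0.9999] yax [0.271 0.963 0.001] F [-0.3   0.86 -0.33] open 0.0009
.556,-.111,.15 tool mm [ -74.9 -195.7   53.9]
```

```bash
python3 -m pendant '[{"translation":[-11,-28,0],"twist":[0,0,0],"grip":-1},{"translation":[-11,-28,5],"twist":[0,0,0],"grip":-1},{"translation":[-11,-28,5],"twist":[0,0,0],"grip":-1},{"translation":[-11,-28,10],"twist":[0,0,0],"grip":-1},{"translation":[-11,-28,10],"twist":[0,0,0],"grip":-1},{"translation":[-10,-28,10],"twist":[0,0,0],"grip":-1},{"translation":[-10,-28,14],"twist":[0,0,0],"grip":-1},{"translation":[0,0,0],"twist":[0,0,0],"grip":-1},{"translation":[0,0,0],"twist":[0,0,0],"grip":-1},{"translation":[0,0,0],"twist":[0,0,0],"grip":-1}]' 20; python3 go.py  .556,-.111,.085
```

```text
t: 15.2
tool_pos: [0.5598, -0.105, 0.1461]
orientation: [0.402, 3.105, 0.007]
force: [-0.2, 0.3, 1.0]
opening: 0.0005
t 15.2 p [ 0.5598 -0.105   0.1461] zax [ 0.0106  0.0028 -0.9999] yax [0.255 0.967 0.005] F [-0.21  0.31  1.03] open 0.0005
.556,-.111,.085 tool mm [ 2.7 -7.1 61.1]
```

```bash
python3 -m pendant '[{"translation":[3,-7,10],"twist":[0,0,0],"grip":-1},{"translation":[0,0,15],"twist":[0,0,0],"grip":-1},{"translation":[0,0,15],"twist":[0,0,0],"grip":-1},{"translation":[0,0,12],"twist":[0,0,0],"grip":-1},{"translation":[0,0,8],"twist":[0,0,0],"grip":-1},{"translation":[0,0,0],"twist":[0,0,0],"grip":-1},{"translation":[0,0,0],"twist":[0,0,0],"grip":-1},{"translation":[0,0,0],"twist":[0,0,0],"grip":-1},{"translation":[0,0,0],"twist":[0,0,0],"grip":-1},{"translation":[0,0,0],"twist":[0,0,0],"grip":-1}]' 20; python3 go.py  .556,-.111,.066
```

```text
t: 16.2
tool_pos: [0.5561, -0.1075, 0.0816]
orientation: [0.395, 3.105, 0.007]
force: [0.6, 1.3, -0.3]
opening: 0.0007
t 16.2 p [ 0.5561 -0.1075  0.0816] zax [ 0.0117  0.0033 -0.9999] yax [0.25  0.968 0.006] F [ 0.61  1.25 -0.34] open 0.0007
.556,-.111,.066 tool mm [-0.6 -3.5 15.6]
```

```bash
python3 -m pendant '[{"translation":[-0.5,-3.5,3],"twist":[0,0,0],"grip":-1},{"translation":[0,0,4],"twist":[0,0,0],"grip":-1},{"translation":[0,0,3],"twist":[0,0,0],"grip":-1},{"translation":[0,0,3],"twist":[0,0,0],"grip":-1},{"translation":[0,0,3],"twist":[0,0,0],"grip":-1},{"translation":[0,0,3],"twist":[0,0,0],"grip":-1},{"translation":[0,0,3],"twist":[0,0,0],"grip":-1},{"translation":[0,0,2],"twist":[0,0,0],"grip":-1},{"translation":[0,0,2],"twist":[0,0,0],"grip":-1},{"translation":[0,0,2],"twist":[0,0,0],"grip":-1}]' 20; python3 go.py
```

```text
t: 17.2
tool_pos: [0.5573, -0.1118, 0.066]
orientation: [0.393, 3.104, 0.005]
force: [-10.7, 2.7, 19.8]
opening: 0.0002
t 17.2 p [ 0.5573 -0.1118  0.066 ] zax [ 0.013   0.0016 -0.9999] yax [0.249 0.968 0.005] F [-10.69   2.73  19.78] open 0.0002
```

The key is fully down again: 20 N at z = 0.066. I lift and draw back, then check the scene.

```bash
python3 -m pendant '[{"translation":[0,0,-10],"twist":[0,0,0],"grip":-1},{"translation":[0,0,-30],"twist":[0,0,0],"grip":-1},{"translation":[0,0,-40],"twist":[0,0,0],"grip":-1},{"translation":[0,0,-40],"twist":[0,0,0],"grip":-1},{"translation":[20,0,-10],"twist":[0,0,0],"grip":-1},{"translation":[25,0,-10],"twist":[0,0,0],"grip":-1},{"translation":[25,0,-5],"twist":[0,0,0],"grip":-1},{"translation":[15,0,0],"twist":[0,0,0],"grip":-1},{"translation":[0,0,0],"twist":[0,0,0],"grip":-1},{"translation":[0,0,0],"twist":[0,0,0],"grip":-1}]' 20; python3 go.py
python3 - <<'E'
from h import *
z=np.load('top.npz',allow_pickle=True)
im,d,i=shot('top'); im2,d2,i2=shot('side')
diff=cv2.absdiff(im2,z['im2']).max(2)
cv2.imwrite('pics/end.png',np.hstack([im2[60:,120:500,::-1],cv2.cvtColor(np.minimum(diff[60:,120:500].astype(int)*3,255).astype(np.uint8),cv2.COLOR_GRAY2BGR)]))
for n,uv in dict(big=(288,209),zoom=(312,205.5)).items():
    b=np.array([[uv[0]+x,uv[1]+y] for x in(-1,0,1) for y in (-1,0,1)]); print(n,np.median(world(z['d'],z['i'].item(),b)[:,2]).round(4),np.median(world(d,i,b)[:,2]).round(4))
E
```

```text
t: 18.2
tool_pos: [0.471, -0.0902, 0.2161]
orientation: [0.392, 3.102, 0.004]
force: [0.2, -1.0, 0.1]
opening: 0.0
t 18.2 p [ 0.471  -0.0902  0.2161] zax [ 1.530e-02  7.000e-04 -9.999e-01] yax [0.249 0.968 0.005] F [ 0.18 -0.99  0.08] open 0.0
big 0.0718 0.6164
zoom 0.0722 0.0739
```

View pics/end.png

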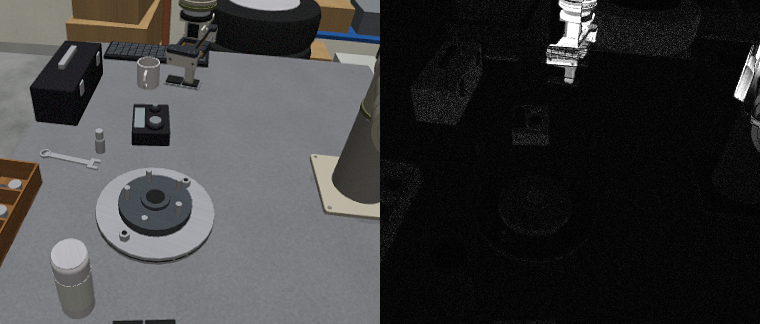

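The side picture shows everything in its place. The difference image shows only the robot and faint noise, and the keys look up. The arm hides the big key from the top camera, so its 0.616 reading there is the arm. I hand in.

```bash
python3 -c "
from plant import robot
print(robot.close_job())"
```

```text
the job is handed in; nothing more can be done
None
```

I carried out all three steps in order and handed the job in at about 18 s of the 58 s allowed. The hand-in gives no verdict.

- **First key press:** I pressed the big key with shut fingers until it bottomed, at TCP z 0.066 m and about 21 N.
- **Pointing at the stump:** I came down from above at (0.533, 0.239) and held still for 3 s. The tips were about 25 mm above the stump and 2–3 mm off sideways. The grasp point was about 44 mm above it, and the force reading stayed at its usual noise, about 1 N.
- **Second key press:** I pressed the big key again to the stop, at about 20 N, then drew back to z 0.22 m.

**Last checks:**
- The side view before and after differs only where the robot is, so nothing it shows has moved. The near pad is only partly in that view.
- The small key's height is unchanged within depth noise (0.072 m before, 0.074 m after), and the wrist force is back to about 0–1 N.
- The arm hid the big key from the top camera at the end, so that height check failed. I judged the key up from the side view only.
- An early outline fit of the brake disc failed because its mask took in the bench. I used the five stud positions instead, and the two views agreed on the stump within 1 mm.

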